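Hold a turned bowl down on the depth gauge

TASK

Take the top bowl off the pile of pale wooden bowls by its round foot, and set it mouth down, centred, over the red sprung plunger of the blue depth gauge. Press it down against the spring until its rim sits flat on the metal seat and bears on it firmly (about 2 kg of push in all, not over 4), and finish still holding it pressed there, because the spring lifts it off as soon as the push slackens. Leave the other bowls and everything else on the bench where they are.

Things in the scene. Friction and masses are not known exactly. Their poses are not given: they have to be found in the camera images.
- light_top: Top pale bowl, the one to gauge, mouth down, 0.11 to 0.21 kg. Rim 120 mm across, wall 5 mm, narrowing to 80 mm at a flat shoulder 55 mm above the rim; on it a solid round foot, 48 mm diameter, from 55 to 81 mm: grip it from above, fingertips just over the shoulder. Hollow, flat inner floor 68 mm wide, 47 mm above the rim plane. Origin: centre of the rim plane (underside), z up through the foot.
- light_middle: Second bowl of the pale pile, under the top one: same turned bowl, 120 mm wide, 81 mm tall, mouth down; origin at the centre of its rim plane (underside), z up. Nested bowls sit loosely, 34 mm apart: the inner floor of each rests on the foot of the one below.
- light_bottom: Lowest bowl of the pale pile, standing on the bench: same turned bowl, 120 mm wide, 81 mm tall, mouth down; origin at the centre of its rim plane (underside), z up.
- dark_top: Top bowl of a similar pile of three dark brown bowls, not to be touched: same turned bowl, 120 mm wide, 81 mm tall, mouth down; origin at the centre of its rim plane (underside), z up.
- dark_middle: Second bowl of the dark pile: same turned bowl, 120 mm wide, 81 mm tall, mouth down; origin at the centre of its rim plane (underside), z up.
- dark_bottom: Lowest bowl of the dark pile, standing on the bench: same turned bowl, 120 mm wide, 81 mm tall, mouth down; origin at the centre of its rim plane (underside), z up. The pale and the dark pile may stand either way round, left and right of the gauge.
- gauge: Depth gauge fixed to the bench: round blue housing, 140 mm diameter, with a small white scale on its +x side carrying a green mark; a red pointer there goes down with the plunger and meets the green mark when a bowl is fully seated. Origin at the centre of its underside on the bench, z up.
- seat: The gauge's seat, the hard stop: flat bright metal disc, 148 mm diameter, with a dark ring line of 120 mm diameter that shows where the rim goes. Origin at the centre of its top face, 60 mm above the bench, z up.
- plunger_tip (a point): Centre of the top of the gauge's red plunger head (28 mm diameter, upright on the gauge's axis): 67 mm above the seat when free.
- plunger (a joint): Travel of the sprung plunger, m: 0 = fully up, growing as it is pushed down (end of travel 0.032). Spring: 3.5 N to start it moving, rising by 0.35 N per mm, so it lifts a bowl that is let go. With a bowl's rim flat on the seat it reads 0.020, and the spring pushes back with 10.5 N.
- mallet: Wooden joiner's mallet lying beyond the gauge: head 80 x 130 x 60 mm, handle 200 mm towards its -x; origin under the head's centre.
- jar: Amber jar with a yellow cap, 72 mm diameter, 100 mm tall; origin at the centre of its underside.
- sanding_block: Cork sanding block with a red underside, 55 x 110 x 30 mm, lying near the robot; origin at the centre of its underside.
There are look-alikes about, which are no part of the job. What is shaped like the light_top but orange or yellow is not meant.

How it is judged:
By the outcome, as a careful person would: the job done as asked, in the order asked, and still so for the second after the job is handed in, while the arm keeps its last pose, push and grip.
It also fails if it takes over 43 s, if anything falls off the work surface, if the arm or the gripper's body presses on something with over 40 N, if the wrist force passes 120 N, or if a joint passes its speed limit or range.

ROBOT

A 6-joint arm with a two-finger parallel gripper is mounted at the origin on the work surface. World frame = base frame: x ahead of the robot, y to its left, z up, the work surface at z = 0. Lengths are in mm, angles in rad, forces in N, time in s.
With the tool pointing down it reaches from about 275 to 750 mm from the base axis. Payload 10.2 kg.
Tool frame: the origin (TCP) lies on the centre line of the jaws, within the pads' length; the fingertips stand 19 mm ahead of it and the grasp point (between the pads) is the TCP; z points along the fingers, y is the line along which they close (so a half turn about z gives the same grasp; the last joint's range is limited). The gripper opens to 85 mm and grips with 20 to 120 N. Pads are 22 mm wide; open, the fingers measure 114 mm over their backs; the gripper's body (76 mm by 85 mm) begins 54 mm behind the grasp point. The pads swing forward as they close: fully open they stand 13 mm farther back than shut.
Start: joints at [0.994, 0.313, 1.498, -0, 1.331, -0.223], TCP at [181.907, 492.485, 250.294] pointing down, gripper open.
Joint ranges: [-2.94, 2.94], [-0.97, 2.17], [0.19, 2.56], [-1.23, 4.37], [0.02, 3.11], [-2.88, 2.88]. Speed limits (rad/s): [2.39, 2.39, 3.01, 3.14, 3.14, 3.14].

INTERFACE

Orientations are given as a unit quaternion [w, x, y, z].
In Python, from rig import sense, capture, finish_job, regions_of, mark_of gives the robot as it stands.
- The arm moves only by the tool jog_arm, never from a script. Its argument "series" is text: rows parted by semicolons, each of 7 numbers parted by spaces: the shift along the tool's x, y, z in units of 0.4 m (1.0 is 0.4 m), then the turn, a rotation vector about the tool's x, y, z in units of pi/2 rad (1.0 is pi/2 rad), then the opening, from -1 (shut) to 1 (fully open). A call has 1 to 20 rows; each row is the pose to reach, as a shift and turn from the pose commanded when the call began, along the tool's axes at that moment; what a row does not reach only later rows make up. A row lasts 1/8 s, in which the tool goes at most 62.5 mm and 10.7 degrees, less where a joint would pass 70% of its speed; a pose out of reach is approached as far as the arm can. A call with a number of a shift or a turn outside -1 to 1 is refused whole. A call with a gripper value outside its range is refused whole. The fingers move at their own pace and stop on an object; "grip_force" is the grip in N (left out, the last holds). Time passes only in rows, so rows that repeat a pose let the fingers close. It gives the time, the measured TCP pose, the force, the opening and the grip force at its end, in the units of the state.
- sense(): the state, without advancing time (a new reading comes with each control period).
- capture(name): name is "side" or "top" or "wrist"; returns a dict with "img" (384x512x3 uint8, red, green, blue), "intrinsics" (3x3 intrinsics, pixels), "R" (3x3) and "t" (3): a world point X has camera coordinates R X + t. Camera axes: x right, y down, z forward; pixel columns grow to the right and rows downward; lengths in mm; the calibration is good to about 2 mm. A picture is of the moment at which its call begins. There is no depth.
- finish_job(): hands the job in; it is judged then, once.
Trained networks look in a picture, given as the dict that the camera call returned (one of the last four; its "shot" number tells which), for a name from the list of things; names that differ only in an ending like _2 or _b are one class to them, and where a whole thing is asked for, a point or a joint stands for the part that bears it (a point fixed in the world has none). Each returns a list of dicts, best first, with "confidence" (0 to 1); they miss things now and then, are a little off and sometimes report something else, mostly with a low value. They report only what shows in the picture. A call takes as long as a camera call. They do not tell look-alikes from the thing itself.
- regions_of(label, picture): "region" (384x512 bool, what is visible of it) and "point" ([row, column] in pixels, amid what is visible of it).
- mark_of(label, picture): "point" ([row, column] in pixels: a listed point, or the origin of a listed thing).
The state is a dict: "time_s": time; "joints": joint angles; "dq": joint speeds; "tau": joint torques, N m; "eef_pos": TCP position; "ee_rot": TCP orientation; "force": force on the tool from outside, world axes, zero at the start; "wrist_torque": the same for the moment, N m; "grip_width": opening from 0.0 (shut) to 1.0 (fully open); "grip_force": force on a finger pad.
Only numpy, scipy, OpenCV 4.12 (cv2) and the standard library are available. Lean on these libraries where they do the work, as an engineer would, in place of code of your own. Each camera call takes 0.05 s, during which the arm holds its last target. There are 200 camera calls.

## Working session

There is one attempt and no reset: what is moved stays moved. The work goes in short steps, Python scripts to look and compute and a tool call to move; the robot and the scene stay as the last step left them, time stands still between calls to the robot, and variables do not carry over. Pictures are saved under pics/ and viewed, at most 10 in all, crops included, and the job is handed in when it is done.

Besides the shell and the picture viewer there is one more tool, called after "Request:" by a JSON object that holds its "name" and its "arguments". jog_arm: Moves the arm, as the interface text tells. Shifts and turns lie within -1 to 1; 1 stands for 0.4 m of shift or pi/2 rad of turn. Its arguments: {"type":"object","properties":{"series":{"type":"string"},"grip_force":{"type":"number"}},"required":["series"]}

```bash
mkdir -p pics; cat > h.py <<'E'
import numpy as np, cv2
from rig import *
def pix(X,c):
    p=c["R"]@np.array(X,float)+c["t"]; p=np.array(c["intrinsics"])@p; return p[:2]/p[2]
def onz(rc,c,z):
    R=np.array(c["R"]);t=np.array(c["t"]);d=R.T@np.linalg.inv(c["intrinsics"])@np.array([rc[1],rc[0],1.]);o=-R.T@t
    return o+d*(z-o[2])/d[2]
E
python3 - <<'E'
from h import *
s=sense();print({k:np.round(v,3) for k,v in s.items()})
ims=[]
for n in("side","top"):
    c=capture(n);ims.append(c["img"]);print(n,np.round(-np.array(c["R"]).T@c["t"]))
    for l in("light_top","dark_top","plunger_tip","seat","gauge","jar","light_bottom"):
        for m in mark_of(l,c)[:4]: print(l,'mark',np.round(m["point"]),round(m["confidence"],2))
        if l in("light_top","seat"):
            for m in regions_of(l,c)[:4]: print(l,'reg',np.round(m["point"]),m["region"].sum(),round(m["confidence"],2))
    cv2.imwrite(f"pics/{n}.png",c["img"][...,::-1])
E
```

```text
{'time_s': np.float64(0.0), 'joints': array([ 0.994,  0.313,  1.498, -0.   ,  1.331, -0.223]), 'dq': array([-0.   , -0.001,  0.   ,  0.002, -0.002,  0.   ]), 'tau': array([ 1.0000e-03, -4.1226e+01, -2.5974e+01, -0.0000e+00,  4.0000e-03,
        0.0000e+00]), 'eef_pos': array([181.794, 492.293, 249.734]), 'ee_rot': array([-0.   ,  0.176,  0.984, -0.001]), 'force': array([-0.166,  0.192,  0.197]), 'wrist_torque': array([-0.058, -0.037,  0.011]), 'grip_force': np.float64(0.0), 'grip_width': np.float64(0.999)}
side [  -70. -1051.   989.]
light_top mark [316. 311.] 0.94
light_top mark [345. 249.] 0.94
light_top mark [284. 349.] 0.87
light_top mark [252. 272.] 0.81
light_top reg [280. 350.] 1442 0.95
light_top reg [313. 311.] 1608 0.74
light_top reg [341. 249.] 1848 0.7
light_top reg [248. 272.] 1390 0.61
dark_top mark [160. 209.] 0.98
plunger_tip mark [195. 268.] 0.66
seat mark [214. 266.] 0.91
seat mark [255. 272.] 0.54
seat reg [212. 266.] 1044 0.93
gauge mark [224. 267.] 0.96
jar mark [246. 356.] 0.87
jar mark [162. 267.] 0.66
light_bottom mark [272. 273.] 0.87
top [ 278.  -54. 1444.]
light_top mark [218. 313.] 0.91
light_top mark [222. 369.] 0.86
light_top mark [272. 306.] 0.77
light_top mark [178. 356.] 0.65
light_top reg [269. 310.] 1117 0.79
light_top reg [274. 368.] 1130 0.77
light_top reg [222. 367.] 1027 0.66
light_top reg [179. 359.] 957 0.64
dark_top mark [200. 155.] 0.96
plunger_tip mark [189. 263.] 0.44
plunger_tip mark [135. 164.] 0.21
seat mark [190. 260.] 0.85
seat mark [201. 154.] 0.55
seat reg [128. 161.] 1447 0.69
gauge mark [195. 257.] 0.65
gauge mark [204. 155.] 0.54
jar mark [140. 321.] 0.82
jar mark [205. 159.] 0.35
```

View pics/side.png

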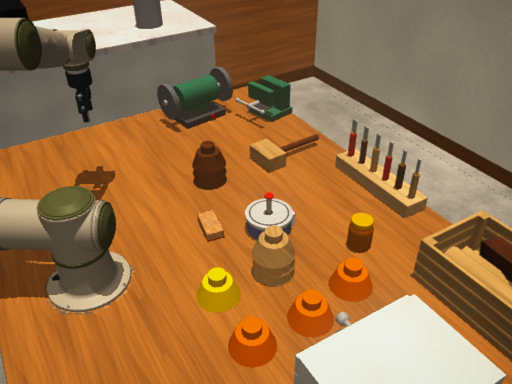

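View pics/top.png

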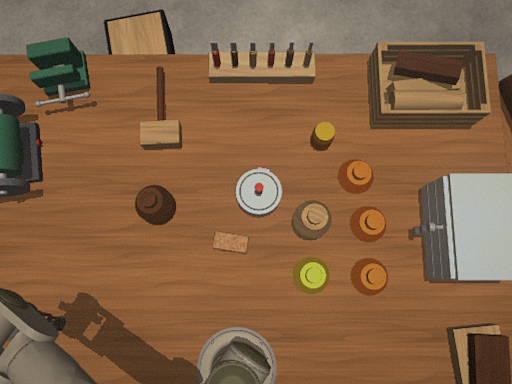

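Side view: the pale pile is at about (row 252, col 272), the gauge at (214, 266) and the dark pile at (160, 209). The look-alikes are orange at (280,350), (313,311) and (341,249), and yellow at (285,218). In the top view the pale wooden pile of three is at (218, 313). It is the only pale wooden one and the only stacked pile beside the gauge apart from the dark one, so it fits the description. The others there are orange at (178,356), (222,369) and (275,370), and yellow at (275,313).

```bash
python3 - <<'E'
from h import *
c=capture("top");s=capture("side")
a=cv2.resize(c["img"][150:260,220:345],None,fx=6,fy=5.4545,interpolation=cv2.INTER_CUBIC)[:, :]
a=cv2.resize(c["img"][165:255,230:345],None,fx=5,fy=5,interpolation=cv2.INTER_CUBIC)
b=cv2.resize(s["img"][185:290,240:300],None,fx=3,fy=3,interpolation=cv2.INTER_CUBIC)
o=np.zeros((450,780,3),np.uint8);o[:,:575]=a;o[:315,590:770]=b
cv2.imwrite("pics/crop.png",o[...,::-1])
print("foot top",onz((216,315.5),c,149),"plunger",onz((188,259.5),c,127),"seat",onz((191.5,259),c,60))
for n,m,z in(("light_top",c,68),("plunger_tip",c,127),("seat",c,60)):print(n,onz(mark_of(n,m)[0]["point"],m,z))
for n,z in(("light_top",68),("plunger_tip",127),("seat",60)):
  for q in mark_of(n,s)[:4]:print('side',n,q["point"],onz(q["point"],s,z))
E
```

```text
foot top [ 452.61992537 -235.50054085  149.        ] plunger [540.97737762 -71.07572078 127.        ] seat [542.99557283 -70.3102126   60.        ]
light_top [ 434.48937852 -408.48386582   68.        ]
plunger_tip [540.35651325 -64.7106099  127.        ]
seat [546.55762869 -67.13357816  60.        ]
side light_top [286.1, 349.8] [ 556.92207121 -440.84014751   68.        ]
side light_top [344.8, 247.6] [ 247.30121259 -459.50036839   68.        ]
side light_top [294.5, 216.6] [ 254.85108487 -290.69239284   68.        ]
side light_top [255.0, 270.3] [ 444.72894589 -240.4193938    68.        ]
side plunger_tip [196.0, 268.9] [541.66376557 -77.00545486 127.        ]
side seat [210.9, 267.7] [545.6090062  -64.29872718  60.        ]
```

View pics/crop.png

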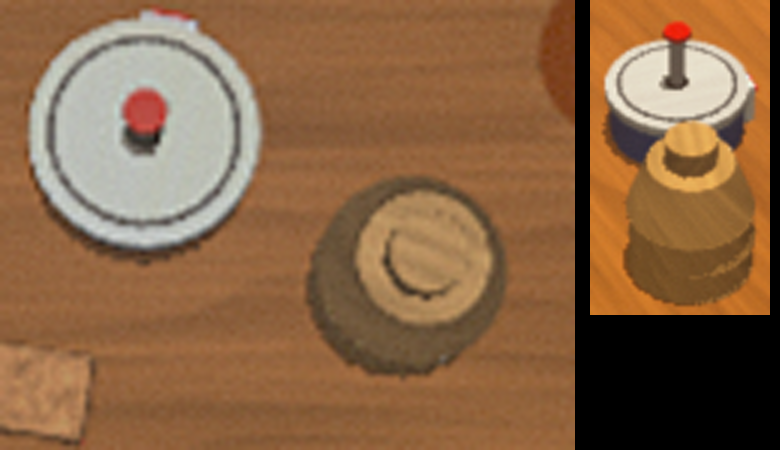

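The crop confirms it: the pale wooden pile has its top foot at top-view pixel (216, 316), and the seat is at (191.6, 259). Next I'll triangulate from both views and compute the approach move.

```bash
cat >> h.py <<'E'
from scipy.spatial.transform import Rotation as Ro
def tri(pc):
    A=[];b=[]
    for rc,c in pc:
        R=np.array(c["R"]);o=-R.T@np.array(c["t"]);d=R.T@np.linalg.inv(c["intrinsics"])@np.array([rc[1],rc[0],1.]);d/=np.linalg.norm(d)
        P=np.eye(3)-np.outer(d,d);A.append(P);b.append(P@o)
    return np.linalg.solve(sum(A),sum(b))
def rot():
    q=sense()["ee_rot"];return Ro.from_quat([q[1],q[2],q[3],q[0]])
def shift(X):  # tool-frame move in units
    return np.round(rot().inv().apply(np.array(X)-sense()["eef_pos"])/400,4)
E
python3 - <<'E'
from h import *
c=capture("top");s=capture("side")
for n,t,u,z in(("foot",(215.8,315.8),(231,273.7),149),("plg",(187,259),(195.3,269),127),("seat",(191.6,259),(212.3,269),60)):
    print(n,np.round(tri([(t,c),(u,s)]),1),np.round(onz(t,c,z),1),np.round(onz(u,s,z),1))
im=c["img"].astype(int)
red=(im[...,0]>130)&(im[...,1]<70)&(im[...,2]<80); ys,xs=np.nonzero(red[180:196,250:268]);print("red",ys.mean()+180,xs.mean()+250,len(ys))
w=(im.min(2)>120).astype(np.uint8);k=cv2.findContours(w[150:230,220:300],0,1)[0];k=max(k,key=cv2.contourArea);print(cv2.fitEllipse(k),"+220,150")
print(shift([452,-235,260]),rot().as_matrix().round(3))
E
```

```text
foot [ 454.9 -237.3  147.2] [ 453.2 -236.4  149. ] [ 455.4 -239.4  149. ]
plg [545.5 -69.9 123.4] [544.1 -69.6 127. ] [543.8 -74.2 127. ]
seat [544.3 -71.   59.1] [542.7 -70.3  60. ] [545.4 -72.2  60. ]
red 186.64705882352942 258.7647058823529 17
((38.41213607788086, 40.781524658203125), (45.18581771850586, 45.64436340332031), 42.30387496948242) +220,150
[-1.2635 -1.4721 -0.0242] [[-0.938  0.346  0.   ]
 [ 0.346  0.938 -0.   ]
 [-0.     0.    -1.   ]]
```

Request:
{"name": "jog_arm", "arguments": {"series": "-1 -1 -0.025 0 0 0 1; -1 -1 -0.025 0 0 0 1; -1 -1 -0.025 0 0 0 1; -1 -1 -0.025 0 0 0 1; -1 -1 -0.025 0 0 0 1; -1 -1 -0.025 0 0 0 1; -1 -1 -0.025 0 0 0 1; -1 -1 -0.025 0 0 0 1; -1 -1 -0.025 0 0 0 1; -1 -1 -0.025 0 0 0 1; -1 -1 -0.025 0 0 0 1; -1 -1 -0.025 0 0 0 1"}}

```text
time_s: 3.0
eef_pos: [418.2, -20.2, 260.4]
ee_rot: [0.0, 0.175, 0.985, 0.0]
force: [-1.1, 0.7, -0.7]
grip_width: 1.002
grip_force: 0.0
```

```bash
python3 - <<'E'
from h import *
print(shift([454,-237.5,260]),rot().as_matrix().round(3),sense()["eef_pos"],sense()["joints"])
E
```

```text
[-0.2714 -0.4791  0.0009] [[-0.939  0.345  0.   ]
 [ 0.345  0.939  0.   ]
 [-0.     0.    -1.   ]] [418.18196389 -20.18611954 260.39332256] [-3.29801169e-01  6.62723519e-02  1.77165564e+00  1.40675207e-04
  1.30362360e+00 -1.54859916e+00]
```

Request:
{"name": "jog_arm", "arguments": {"series": "-0.272 -0.479 0 0 0 0 1; -0.272 -0.479 0 0 0 0 1; -0.272 -0.479 0 0 0 0 1; -0.272 -0.479 0 0 0 0 1; -0.272 -0.479 0 0 0 0 1; -0.272 -0.479 0 0 0 0 1; -0.272 -0.479 0 0 0 0 1"}}

```text
time_s: 3.88
eef_pos: [454.4, -237.3, 260.6]
ee_rot: [0.0, 0.175, 0.985, -0.0]
force: [0.6, 0.7, 0.0]
grip_width: 0.997
grip_force: 0.0
```

```bash
python3 - <<'E'
from h import *
c=capture("wrist");s=sense();print(s["eef_pos"],s["joints"],s["force"])
print(pix([454,-237.5,149],c),pix([454,-237.5,123],c),-np.array(c["R"]).T@c["t"])
im=c["img"].copy()
for z,r in((149,24),(123,40)):
    for a in np.arange(0,6.28,.2):
        p=pix([454+r*np.cos(a),-237.5+r*np.sin(a),z],c).round().astype(int);cv2.circle(im,(int(p[0]),int(p[1])),1,(0,0,255),-1)
cv2.imwrite("pics/w1.png",im[...,::-1])
E
```

```text
[ 454.36942942 -237.54415216  260.6221101 ] [-7.10567949e-01  2.77845347e-01  1.51727456e+00  5.44096301e-05
  1.34604412e+00 -1.92925988e+00] [ 0.68740584 -0.47793486  0.29515863]
[252.29666292 195.46518629] [252.54578345 186.35214247] [ 375.94952934 -206.31551111  383.19023084]
```

View pics/w1.png

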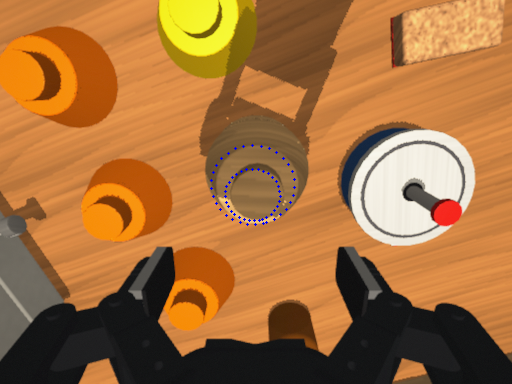

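The predicted foot and shoulder circles (about col 252, row 195) lie nearly on the pale foot. The gauge is visible with its seat at (col 412, row 188) and its tip at (447, 212). I'll enlarge the pile and measure the seat ellipse.

```bash
python3 - <<'E'
from h import *
c=capture("wrist");im=c["img"]
a=cv2.resize(im[110:235,195:320],None,fx=4.8,fy=4.8,interpolation=cv2.INTER_CUBIC)
a=cv2.convertScaleAbs(a,alpha=1.8)
cv2.imwrite("pics/w2.png",a[...,::-1])
i=im.astype(int)
w=(i.min(2)>140).astype(np.uint8);w[:, :330]=0;w[260:]=0
k=max(cv2.findContours(w,0,1)[0],key=cv2.contourArea);e=cv2.fitEllipse(cv2.convexHull(k));print(e)
print("seat",onz((e[0][1],e[0][0]),c,60),"pred",pix([544,-71,60],c))
r=(i[...,0]>150)&(i[...,1]<60)&(i[...,2]<60);r[:,:420]=0;ys,xs=np.nonzero(r[150:250]);print("tip",ys.mean()+150,xs.mean(),onz((ys.mean()+150,xs.mean()),c,125))
E
```

```text
((413.0096740722656, 188.94898986816406), (85.5273666381836, 103.46844482421875), 56.09303665161133)
seat [542.25557019 -65.63496063  60.        ] pred [408.80317824 191.69506777]
tip 212.51315789473685 447.48308270676694 [545.02455393 -66.35769908 125.        ]
```

View pics/w2.png

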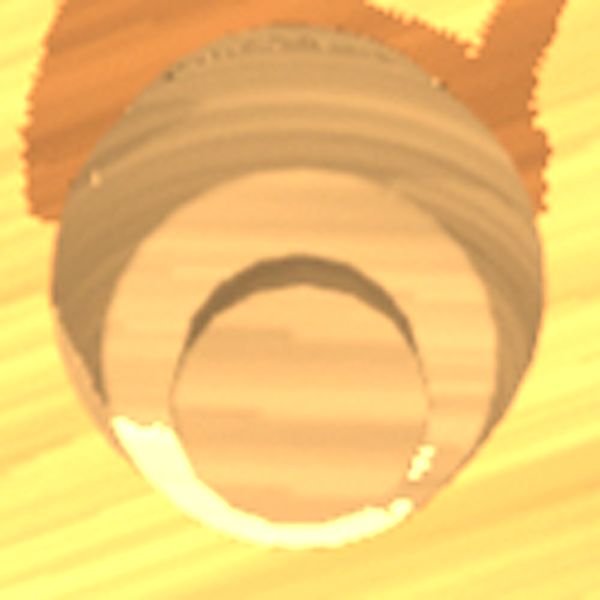

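```bash
python3 - <<'E'
from h import *
c=capture("wrist");s=sense()
print("foot",onz((194.4,257.5),c,149),"sh",onz((184.6,257.5),c,123))
R=np.array(c["R"]);print("cam right/down world",R[0].round(3),R[1].round(3))
print("TCP axis",pix([*s["eef_pos"][:2],149],c),c["intrinsics"])
E
```

```text
foot [ 454.60075911 -233.33775616  149.        ] sh [ 453.94288746 -232.87578881  123.        ]
cam right/down world [ 0.345  0.939 -0.001] [ 0.889 -0.326  0.323]
TCP axis [252.40587028 195.8207681 ] [[283.7335643    0.         254.86183458]
 [  0.         283.7335643  190.97729039]
 [  0.           0.           1.        ]]
```

Request:
{"name": "jog_arm", "arguments": {"series": "0.002 0.005 0.1 0 0 0 1; 0.002 0.005 0.2 0 0 0 1; 0.002 0.005 0.25 0 0 0 1; 0.002 0.005 0.289 0 0 0 1; 0.002 0.005 0.289 0 0 0 1; 0.002 0.005 0.289 0 0 0 1"}}

```text
time_s: 4.78
eef_pos: [454.5, -236.8, 145.6]
ee_rot: [0.001, 0.176, 0.984, -0.0]
force: [-0.9, -0.2, -0.3]
grip_width: 0.999
grip_force: 0.0
```

```bash
python3 - <<'E'
from h import *
c=capture("wrist");print(sense()["force"],sense()["eef_pos"])
cv2.imwrite("pics/w3.png",c["img"][...,::-1])
E
```

```text
[-0.74238958  0.42784401  1.01311797] [ 454.52847543 -236.87401225  145.62730702]
```

View pics/w3.png

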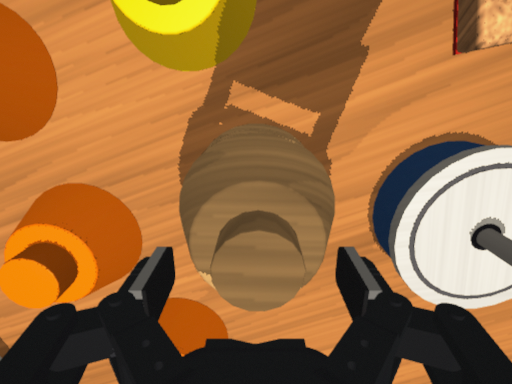

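Foot centre is at col 258 and the jaw midline at col 255, so I need a 1.5 mm nudge along tool +y. Rows agree. Then close.

Request:
{"name": "jog_arm", "arguments": {"series": "0 0.004 0 0 0 0 1; 0 0.004 0 0 0 0 1; 0 0.004 0 0 0 0 0.4; 0 0.004 0 0 0 0 0.25; 0 0.004 0 0 0 0 -1; 0 0.004 0 0 0 0 -1; 0 0.004 0 0 0 0 -1; 0 0.004 0 0 0 0 -1; 0 0.004 0 0 0 0 -1; 0 0.004 0 0 0 0 -1", "grip_force": 40}}

```text
time_s: 6.08
eef_pos: [454.8, -235.3, 145.0]
ee_rot: [0.0, 0.176, 0.984, -0.0]
force: [-1.4, 0.1, 5.4]
grip_width: 0.548
grip_force: 41.5
```

Request:
{"name": "jog_arm", "arguments": {"series": "0 0 0 0 0 0 -1; 0 0 0 0 0 0 -1; 0 0 -0.02 0 0 0 -1; 0 0 -0.04 0 0 0 -1; 0 0 -0.07 0 0 0 -1; 0 0 -0.11 0 0 0 -1; 0 0 -0.16 0 0 0 -1; 0 0 -0.21 0 0 0 -1; 0 0 -0.21 0 0 0 -1; 0 0 -0.21 0 0 0 -1", "grip_force": 90}}

```text
time_s: 7.32
eef_pos: [454.5, -234.9, 228.0]
ee_rot: [-0.001, 0.176, 0.984, 0.0]
force: [0.6, 0.8, -3.3]
grip_width: 0.533
grip_force: 92.1
```

```bash
python3 - <<'E'
from h import *
s=sense();print(s["eef_pos"],s["force"],s["wrist_torque"],s["joints"],rot().as_matrix().round(3))
c=capture("side");t=capture("top");w=capture("wrist")
o=np.zeros((560,800,3),np.uint8)
o[:280,:400]=cv2.resize(c["img"][150:290,170:370],None,fx=2,fy=2)
o[280:560,:400]=cv2.resize(t["img"][140:280,200:400],None,fx=2,fy=2)
o[:300,400:]=cv2.resize(w["img"],(400,300))
cv2.imwrite("pics/l1.png",o[...,::-1])
print(shift(s["eef_pos"]+np.array([89.5,166.7,0])))
E
```

```text
[ 454.46416069 -234.86630414  228.02386183] [ 0.59114234  0.82254856 -3.33833478] [ 0.01684624 -0.02327489  0.03001471] [-7.06351154e-01  3.02476975e-01  1.57164447e+00  1.98152792e-05
  1.26864208e+00 -1.92335999e+00] [[-0.938  0.346 -0.001]
 [ 0.346  0.938  0.001]
 [ 0.001  0.    -1.   ]]
[-0.0653  0.4686 -0.    ]
```

View pics/l1.png

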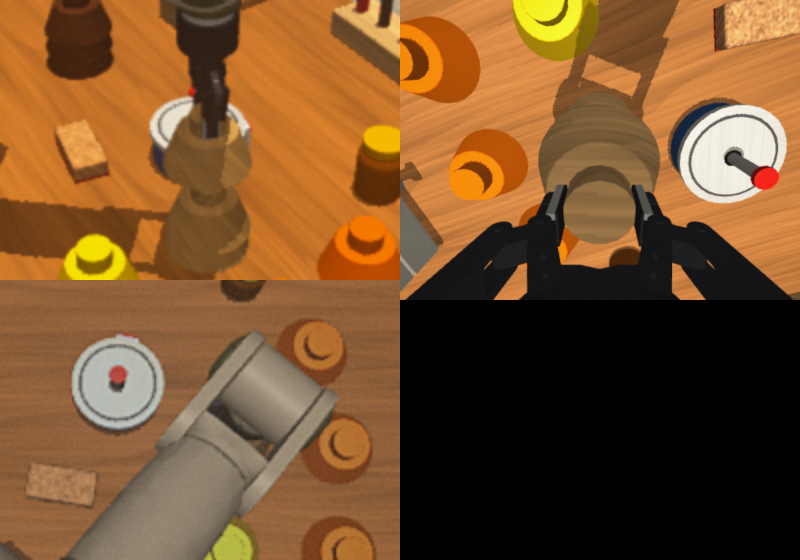

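The top bowl came off alone. The two others stand unmoved, and the bowl is centred in the jaws (wrist foot at about col 256). Next, over the gauge.

Request:
{"name": "jog_arm", "arguments": {"series": "-0.015 0.11 0 0 0 0 -1; -0.03 0.22 0 0 0 0 -1; -0.045 0.33 0 0 0 0 -1; -0.058 0.42 0 0 0 0 -1; -0.065 0.469 0 0 0 0 -1; -0.065 0.469 0 0 0 0 -1; -0.065 0.469 0 0 0 0 -1; -0.065 0.469 0 0 0 0 -1"}}

```text
time_s: 8.48
eef_pos: [543.8, -69.1, 228.7]
ee_rot: [-0.0, 0.177, 0.984, -0.0]
force: [-0.1, -0.1, -1.8]
grip_width: 0.533
grip_force: 92.4
```

```bash
python3 - <<'E'
from h import *
s=sense();print(s["eef_pos"],s["force"])
c=capture("side");w=capture("wrist")
o=np.zeros((384,800,3),np.uint8)
o[:,:384]=cv2.resize(c["img"][150:246,220:316],None,fx=4,fy=4,interpolation=cv2.INTER_CUBIC)
o[:,390:790]=w["img"][:,56:456]
cv2.imwrite("pics/g1.png",o[...,::-1])
E
```

```text
[543.81972282 -69.06102653 228.71469916] [-0.13254757 -0.13263612 -1.75278772]
```

View pics/g1.png

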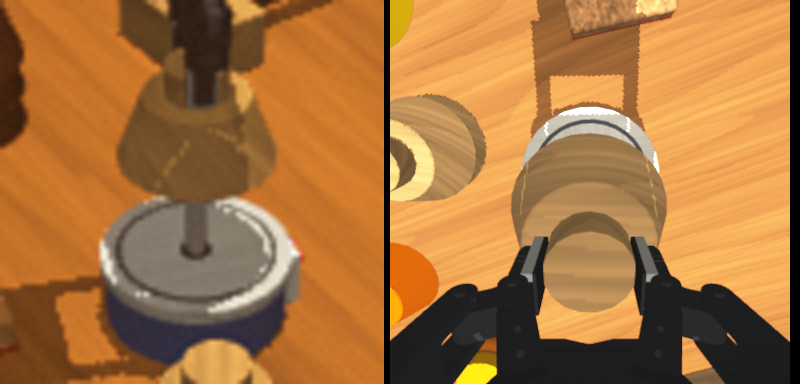

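Side view: bowl axis at x 196, plunger 196 and ring centre 195. Wrist view: bowl 589, seat 591. They agree to within about 1–2 mm, so I'll descend to just above plunger contact and look again.

Request:
{"name": "jog_arm", "arguments": {"series": "0 0.001 0.05 0 0 0 -1; 0 0.001 0.1 0 0 0 -1; 0 0.001 0.14 0 0 0 -1; 0 0.001 0.166 0 0 0 -1; 0 0.001 0.166 0 0 0 -1; 0 0.001 0.166 0 0 0 -1; 0 0.001 0.166 0 0 0 -1"}}

```text
time_s: 9.45
eef_pos: [544.5, -67.8, 162.9]
ee_rot: [0.001, 0.176, 0.984, -0.0]
force: [-0.5, 0.0, -1.3]
grip_width: 0.532
grip_force: 92.4
```

```bash
python3 - <<'E'
from h import *
s=sense();print(s["eef_pos"],s["force"])
c=capture("side");w=capture("wrist")
o=np.zeros((480,800,3),np.uint8)
o[:400,:400]=cv2.resize(c["img"][160:240,228:308],None,fx=5,fy=5,interpolation=cv2.INTER_CUBIC)
o[:360,405:795]=cv2.resize(w["img"][90:270,158:353],None,fx=2,fy=2)
cv2.imwrite("pics/g2.png",o[...,::-1])
E
```

```text
[544.49823415 -67.80511242 162.88734059] [-0.4793149   0.0465001  -1.25439278]
```

View pics/g2.png

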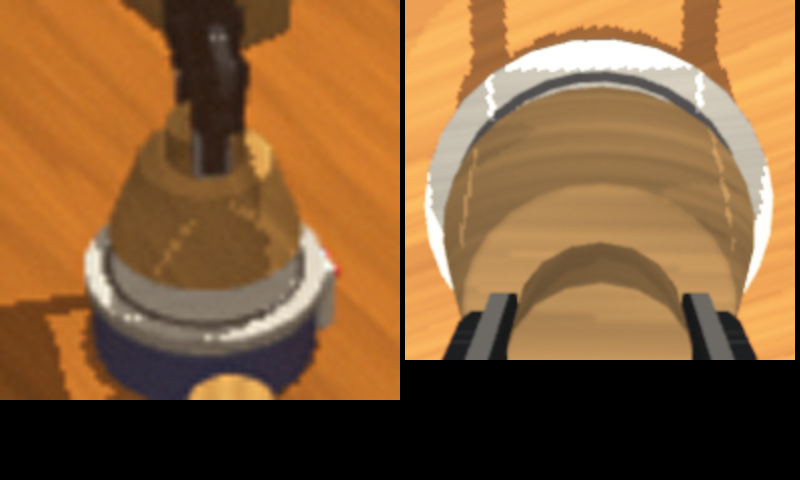

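Wrist view: seat and bowl are both centred at x 599. Side view: bowl 204.5, ring 205, seat 206.5. Centred to within about 1 mm, so press down gently.

Request:
{"name": "jog_arm", "arguments": {"series": "0 0 0.015 0 0 0 -1; 0 0 0.03 0 0 0 -1; 0 0 0.04 0 0 0 -1; 0 0 0.05 0 0 0 -1; 0 0 0.055 0 0 0 -1; 0 0 0.055 0 0 0 -1; 0 0 0.055 0 0 0 -1", "grip_force": 110}}

```text
time_s: 10.42
eef_pos: [544.6, -67.9, 140.9]
ee_rot: [0.001, 0.176, 0.984, -0.0]
force: [0.5, 0.9, 7.2]
grip_width: 0.525
grip_force: 114.3
```

Request:
{"name": "jog_arm", "arguments": {"series": "0 0 0.005 0 0 0 -1; 0 0 0.0085 0 0 0 -1; 0 0 0.0085 0 0 0 -1; 0 0 0.0085 0 0 0 -1"}}

```text
time_s: 10.92
eef_pos: [544.6, -67.9, 137.6]
ee_rot: [0.001, 0.176, 0.984, -0.0]
force: [0.3, -0.9, 7.8]
grip_width: 0.525
grip_force: 115.6
```

Request:
{"name": "jog_arm", "arguments": {"series": "0 0 0.0025 0 0 0 -1; 0 0 0.0025 0 0 0 -1; 0 0 0.0025 0 0 0 -1"}}

```text
time_s: 11.3
eef_pos: [544.7, -67.9, 137.5]
ee_rot: [0.001, 0.176, 0.984, -0.0]
force: [-3.5, 1.0, 16.5]
grip_width: 0.529
grip_force: 116.5
```

Request:
{"name": "jog_arm", "arguments": {"series": "0 0 0.0012 0 0 0 -1; 0 0 0.0012 0 0 0 -1; 0 0 0.0012 0 0 0 -1; 0 0 0.0012 0 0 0 -1"}}

```text
time_s: 11.8
eef_pos: [544.7, -67.9, 137.4]
ee_rot: [0.001, 0.176, 0.984, -0.0]
force: [-5.4, 0.5, 19.0]
grip_width: 0.527
grip_force: 116.6
```

```bash
python3 - <<'E'
from h import *
F=[]
for i in range(6):
    t=capture("top" if i<1 else "side");s=sense();F.append(s["force"])
print(np.mean(F,0),np.std(F,0),s["eef_pos"],s["ee_rot"],s["wrist_torque"],s["time_s"])
o=np.zeros((480,800,3),np.uint8);w=capture("wrist")
o[:400,:400]=cv2.resize(t["img"][160:240,228:308],None,fx=5,fy=5,interpolation=cv2.INTER_CUBIC)
o[:360,405:795]=cv2.resize(w["img"][90:270,158:353],None,fx=2,fy=2)
cv2.imwrite("pics/g3.png",o[...,::-1])
E
```

```text
[-6.17712417  0.29121602 18.99559863] [0.59679164 0.35106993 0.37518117] [544.67413377 -67.96696193 137.47077392] [ 1.11903077e-03  1.75959367e-01  9.84396766e-01 -2.36150099e-04] [0.49528163 0.85853538 0.03681953] 12.1
```

View pics/g3.png

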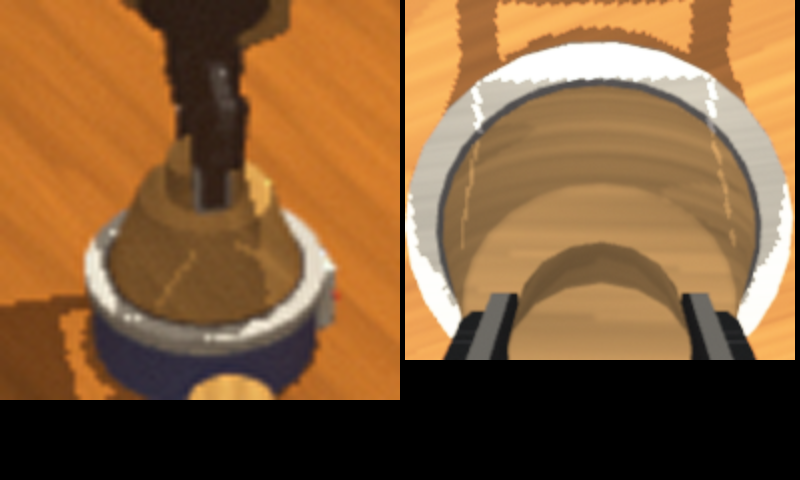

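The rim lies within the ring line all round and the pointer is at the mark, but the wrist moment (0.50, 0.86 N m) suggests that one rim edge, towards (-x, +y), bears more. I'll tilt slightly to level it and watch the moment.

Request:
{"name": "jog_arm", "arguments": {"series": "0 0 0 -0.002 0.0034 0 -1; 0 0 0 -0.002 0.0034 0 -1; 0 0 0 -0.002 0.0034 0 -1; 0 0 0 -0.002 0.0034 0 -1"}}

```text
time_s: 12.65
eef_pos: [544.7, -68.0, 137.4]
ee_rot: [-0.001, 0.176, 0.984, 0.002]
force: [-5.9, 1.6, 17.8]
grip_width: 0.524
grip_force: 116.3
```

```bash
cat >f.py <<'E'
from h import *
F=[];T=[]
for i in range(5):
    t=capture("side");s=sense();F.append(s["force"]);T.append(s["wrist_torque"])
print(np.mean(F,0),np.mean(T,0),s["eef_pos"],s["ee_rot"],s["time_s"])
E
python3 f.py
```

```text
[-5.43915721  0.8357666  18.40471537] [0.17965162 0.83398167 0.01457206] [544.67851878 -68.00907835 137.3817602 ] [-0.00123576  0.17589069  0.98440753  0.00165967] 12.9
```

Request:
{"name": "jog_arm", "arguments": {"series": "0.0013 -0.0004 0 -0.001 0 0 -1; 0.0013 -0.0004 0 -0.001 0 0 -1; 0.0013 -0.0004 0 -0.001 0 0 -1; 0.0013 -0.0004 0 -0.001 0 0 -1"}}

```text
time_s: 13.4
eef_pos: [544.6, -68.1, 137.4]
ee_rot: [-0.0, 0.176, 0.984, 0.002]
force: [-1.6, 0.7, 16.4]
grip_width: 0.526
grip_force: 116.0
```

```bash
python3 f.py
```

```text
[-2.56543217  1.01105134 16.6847564 ] [-0.05349451  0.37278556 -0.01017253] [544.64528659 -68.01374451 137.40707922] [-3.49285208e-04  1.75840440e-01  9.84415780e-01  2.36446217e-03] 13.65
```

Request:
{"name": "jog_arm", "arguments": {"series": "0.0008 -0.0002 0.0014 0 0 0 -1; 0.0008 -0.0002 0.0014 0 0 0 -1; 0.0008 -0.0002 0.0014 0 0 0 -1; 0.0008 -0.0002 0.0014 0 0 0 -1"}}

```text
time_s: 14.15
eef_pos: [544.6, -68.0, 137.4]
ee_rot: [0.0, 0.176, 0.984, 0.002]
force: [-2.4, 2.0, 19.6]
grip_width: 0.528
grip_force: 116.3
```

```bash
python3 f.py
```

```text
[-2.1774027   1.77207472 20.14748413] [-0.01573562  0.40571577 -0.05639514] [544.60544372 -68.02778096 137.36691919] [1.92779647e-04 1.75853084e-01 9.84413677e-01 2.31695193e-03] 14.4
```

Steady 20 N push, moment small, bowl centred. Handing in.

```bash
python3 -c "from rig import *;print(finish_job())"
```

```text
the job is handed in; nothing more can be done
None
```

The job is handed in: the top pale bowl is centred mouth down on the gauge, held pressed on the seat with about 20 N (2 kg), and the other two pale bowls were still standing after the lift.

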